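# Draw the filter plate from the bench dust collector

## Robot

A 7-joint arm with a two-finger parallel gripper is mounted at the origin on a cart in front of the work surface, level with it; the furniture and walls round the work are solid. World frame = base frame: x ahead of the robot, y to its left, z up, the work surface at z = 0. Lengths are in m, angles in rad, forces in N, time in s.
With the tool pointing down it reaches from about 0.425 to 0.925 m from the base axis. Payload 6.8 kg.
Tool frame: the origin (TCP) lies at the very end of the fingers, on their centre line; the grasp point (between the pads) lies 19 mm behind it; z points along the fingers, y is the direction in which the jaws open and shut (so a half turn about z gives the same grasp; the last joint's range is limited). The gripper opens to 85 mm and grips with 20 to 120 N. Pads are 22 mm wide; open, the fingers measure 114 mm over their backs; the gripper's body (76 mm by 85 mm) begins 54 mm behind the grasp point. The pads swing forward as they close: fully open they stand 13 mm farther back than shut.
Start: joints at [1.078, 0.477, 0.022, 1.555, -0.011, 1.109, -0.083], TCP at [0.253, -0.626, 0.231] pointing down, gripper open.
Joint ranges: [-2.96, 2.96], [-0.34, 2.1], [-1.41, 1.46], [0.24, 2.44], [-1.37, 4.51], [0.17, 1.92], [-2.96, 2.96]. Speed limits (rad/s): [2.39, 2.39, 3.14, 3.14, 3.14, 3.14, 3.14].

## Interface

Orientations are given as a rotation vector (axis times angle).
In Python, from bench import monitor, viewer, job gives the robot as it stands. The module is installed in compiled form; this text tells all that it offers.
- The arm moves only by the tool drive_tool, never from a script. Its argument "commands" is a list of rows, each an object with "linear": the shift along the tool's x, y, z in m, a list of three; "dr": the turn, a rotation vector about the tool's x, y, z in degrees, a list of three; "jaw": the closure, from 0 (fully open) to 1 (shut). A call has 1 to 8 rows; each row shifts and turns the pose as measured when the row begins, along the tool's axes as they then stand; what a row does not reach is not made up. A row lasts 1/8 s, in which the tool goes at most 62.5 mm and 10.7 degrees, less where a joint would pass 70% of its speed; a pose out of reach is approached as far as the arm can. A call is refused whole if a number of a shift passes 0.0625 or a number of a turn 10.7, either way. A call with a gripper value outside its range is refused whole. The fingers move at their own pace and stop on an object; "force" is the grip in N (left out, the last holds). Time passes only in rows, so rows that do not move let the fingers close. It gives the time, the measured TCP pose, the force and the opening at its end, in the units of the state.
- monitor.get_obs(): the state, without advancing time (a new reading comes with each control period).
- viewer.grab_frame(name): name is "scene" or "top" or "wrist"; returns the picture (400x640x3 uint8, red, green, blue); there is no depth.
- viewer.calibration(name): a dict with "K" (3x3 intrinsics, pixels), "k1" (the pictures are not rectified: a ray, as slopes to the right and down, at radius r is drawn at 1 + k1 r^2 times it, then the intrinsics apply), "R" (3x3) and "t" (3): a world point X has camera coordinates R X + t. Camera axes: x right, y down, z forward; pixel columns grow to the right and rows downward; lengths in m; the calibration is good to about 2 mm. A picture is of the moment at which its call begins: read the wrist's pose just before it. calibration takes no time and is no camera call; for the wrist camera it gives the pose at the moment of the call.
- job.hand_in(): hands the job in, once; it reports no verdict.
The state is a dict: "clock": time; "joints": joint angles; "qvel": joint speeds; "tau": joint torques, N m; "tcp_pos": TCP position; "orientation": TCP orientation; "contact_force": force on the tool from outside, world axes, zero at the start; "moment": the same for the moment, N m; "grip_width": finger opening in m.
Only numpy, scipy, OpenCV 4.12 (cv2) and the standard library are available. Lean on these libraries where they do the work, as an engineer would, in place of code of your own. Each camera call takes 0.05 s, during which the arm holds its last target.

## Task

Get the dust collector's filter out for a look: first push its dust drawer fully shut, then lift the cover flap up out of the way and leave it open, and draw the filter plate (the one with the grip tab) straight up out of the box, leaving the plain plate in its slot. Finish holding the filter plate in the gripper, still and upright, about 10 cm over the middle of the catch tray and in line with the tray's long side, and do not let go. Do not disturb the felt wheel on the box, the jar or the plaster casts.

Things in the scene. Friction and masses are not known exactly. Their poses are not given: they have to be found in the camera images.
- dust_unit: The dust collector: white box fixed to the bench, 180 (x) by 220 (y) by 100 mm high. Origin: centre of its underside; x points from its front (robot side) to its back, y to its left, z up. Left part: filter bay under the cover flap. Right part: dust drawer, centred on y = -60 mm, roofed at 100 mm. A hose spigot stands 22 mm out of the back.
- filter_bay (a point): Centre of the filter bay's floor (6 mm above the bench), axes as the box's. Open-topped well, inside x -84 to +84, y -57 to +57 mm, rim 96 mm above the bench. Two plates stand upright across it (broad faces to front and back) in guide slots at x = -40 and x = +8 mm, 1.5 mm play either side, ribs 50 mm high; either plate may be in either slot.
- cover_flap (a joint): Angle of the cover flap in rad: 0 closed (level, on the bay's rim), 1.57 straight up, stop at 1.75. White panel 178 by 124 by 5 mm hinged along its back edge; its front edge rises. The hinge is stiff (0.18 N m) and the flap stays at any angle where it is left.
- flap_hinge (a point): Middle of the flap's hinge line, at the back of the bay, 99 mm high; the hinge axis runs along the box's y.
- flap_bar (a point): Middle of the flap's handle: round steel bar 10 mm thick, 80 mm long, parallel to the hinge and 220 mm from it, on two end posts (70 mm of bar free between them); 40 mm in front of the box and 99 mm high when closed. It moves with the flap and is its outermost part seen from the hinge.
- dust_drawer (a joint): How far the dust drawer stands open, m: 0 fully shut, 0.07 fully open. It slides along the box's x, opening to the front; friction 1.5 N, no spring.
- drawer_pull (a point): Front face centre of the drawer's pull, a black ledge 56 mm wide (y), 16 mm high, standing 13 mm out of the drawer's front panel (panel 92 wide, from 8 to 92 mm above the bench); the point is 70 mm above the bench. It moves with the drawer.
- filter_plate: The filter plate: grey upright frame 10 mm thick (its x), 110 mm wide (its y), 58 mm high, pale filling behind a steel grid; on top in the middle a grip tab 10 mm thick, 40 mm wide (y), from 58 to 84 mm above the lower edge. Origin: middle of its lower edge, z up. Stands on the bay floor, tab top 90 mm above the bench, hidden until the flap is up. About 0.1 kg.
- filter_grip (a point): Centre of the filter plate's grip tab, 73 mm above the plate's lower edge.
- blank_plate: The plain plate in the other slot: solid grey, 10 mm thick (x), 110 mm wide (y), 48 mm high, no tab. Origin: middle of its lower edge, z up. It stays where it is.
- catch_tray: Shallow bare-metal tray fixed on the bench to the left of the dust collector, 100 (x) by 180 (y, its long side) by 18 mm high, walls 3 mm. Origin: centre of its underside, z up.
- wheel_felt: Bystander: felt polishing wheel 22 mm across, 10 mm high, lying on the roof of the dust collector's drawer part, near the back. Origin: centre of its underside.
- powder_jar: Bystander: plastic jar, 53 mm across, 76 mm high, with a screw lid, standing behind the catch tray. Origin: centre of its underside.
- cast_upper: Bystander: plaster dental cast 52x58x27 mm. Origin: centre of its underside.
- cast_lower: Bystander: plaster dental cast 52x58x27 mm. Origin: centre of its underside.

How it is judged:
On the way, in this order (a step that is already met when the one before it is completed fails the run):
1. the dust drawer is fully shut while the flap is still closed (value of joint dust_drawer below 0.006 m and value of joint cover_flap below 0.15 rad), for 0.2 s.
2. the cover flap is lifted out of the way, the filter plate still in its slot (value of joint cover_flap above 1.15 rad and z of filter_plate in the frame of dust_unit below 0.02 m), for 0.2 s.
3. the filter plate is drawn up clear of the box, held by the fingers (z of filter_plate in the frame of dust_unit above 0.1 m and contact force between filter_plate and the fingers above 1 N), for 0.2 s.
At the end, for the whole second after the job is handed in: Filter plate held by the fingers alone, at rest, lower edge 50-170 mm above the tray's underside, within 30 mm of its centre, within 0.22 rad of its long side, tilted under 0.2 rad; drawer within 8 mm of shut, flap above 1.0 rad, plain plate within 15 mm of its start (contact force between filter_plate and the fingers above 1 N and contact force between filter_plate and dust_unit below 0.2 N and contact force between filter_plate and catch_tray below 0.2 N and z of filter_plate in the frame of catch_tray between 0.05 and 0.17 m and horizontal distance between filter_plate and catch_tray below 0.03 m and angle between the y axis of filter_plate and the y axis of catch_tray, either way round below 0.22 rad and angle between filter_plate's own z axis and vertical below 0.2 rad and linear speed of filter_plate below 0.03 m/s and value of joint dust_drawer below 0.008 m and value of joint cover_flap above 1 rad and distance of blank_plate from where it was at the start of the episode below 0.015 m); the arm keeps its last pose, push and grip.
It fails at once if the plain plate is pulled up out of its slot (z of blank_plate in the frame of dust_unit above 0.035 m).
It fails at once if a bystander (felt wheel, jar or cast) is moved more than 30 mm (distance of any of wheel_felt, powder_jar, cast_upper, cast_lower from where it was at the start of the episode above 0.03 m).
It also fails if it takes over 61 s, if anything falls off the work surface, if the arm or the gripper's body presses on something with over 40 N, if the wrist force passes 120 N, or if a joint passes its speed limit or range.

## Working session

There is one attempt and no reset: what is moved stays moved. The work goes in short steps, Python scripts to look and compute and a tool call to move; the robot and the scene stay as the last step left them, time stands still between calls to the robot, and variables do not carry over. Pictures are saved under pics/ and viewed, and the job is handed in when it is done.

Besides the shell and the picture viewer there is one more tool, called by a JSON object that holds its "method" and its "body". drive_tool: Moves the arm, as the interface text tells. Its arguments: {"type":"object","properties":{"commands":{"type":"array"},"force":{"type":"number"}},"required":["commands"]}

```bash
mkdir -p pics
python3 - <<'E'
from bench import monitor, viewer, job
import cv2
print(monitor.get_obs())
for n in ["scene","top","wrist"]:
    im=viewer.grab_frame(n); cv2.imwrite(f"pics/{n}0.png",im[:,:,::-1])
    print(n,viewer.calibration(n))
E
```

```text
{'clock': 0.0, 'joints': array([ 1.07787608,  0.47778428,  0.02234164,  1.55644979, -0.01152047,
        1.10933712, -0.08307222]), 'qvel': array([8.78662493e-04, 1.40812547e-04, 3.75709922e-05, 1.09508687e-03,
       3.89067736e-04, 1.38402421e-04, 4.61211042e-05]), 'tau': array([-9.08745028e-05, -5.96458590e+01,  1.60747737e+00, -2.81204313e+01,
        1.22833857e-02,  9.49329376e-03,  3.92941018e-06]), 'tcp_pos': array([ 0.2531531 , -0.6250791 ,  0.23033708]), 'orientation': array([-3.08185008e+00, -6.00468566e-01,  7.39376735e-04]), 'contact_force': array([-0.50229805, -0.36536316,  0.7204468 ]), 'moment': array([ 0.01963665, -0.00759491,  0.00314279]), 'grip_width': 0.08519096462205256}
scene {'K': array([[443.78021442,   0.        , 318.99655061],
       [  0.        , 443.78021442, 204.4182311 ],
       [  0.        ,   0.        ,   1.        ]]), 'k1': -0.00242428840210741, 'R': array([[ 0.89261133, -0.45073249,  0.00923186],
       [-0.35566397, -0.71662989, -0.59995395],
       [ 0.27703456,  0.53224226, -0.79998127]]), 't': array([-0.39292154,  0.39873136,  0.72462229])}
top {'K': array([[448.18944806,   0.        , 319.85005433],
       [  0.        , 448.18944806, 203.75155823],
       [  0.        ,   0.        ,   1.        ]]), 'k1': -0.021378711183698648, 'R': array([[ 0.03321312, -0.99943422,  0.00530361],
       [-0.97657803, -0.03358137, -0.21252679],
       [ 0.21258464,  0.00187929, -0.97714085]]), 't': array([0.22885159, 0.56598177, 1.06567241])}
wrist {'K': array([[308.20622953,   0.        , 318.65230266],
       [  0.        , 308.20622953, 194.32777827],
       [  0.        ,   0.        ,   1.        ]]), 'k1': -0.049230552063988596, 'R': array([[ 3.75677338e-01, -9.26750489e-01, -2.63553252e-04],
       [-8.89288297e-01, -3.60571280e-01,  2.81344409e-01],
       [-2.60831098e-01, -1.05460344e-01, -9.59606823e-01]]), 't': array([-0.67391258, -0.0367663 ,  0.37810418])}
```

View pics/scene0.png

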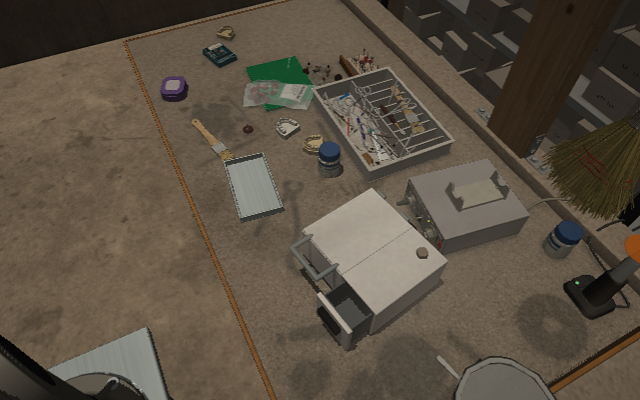

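View pics/top0.png

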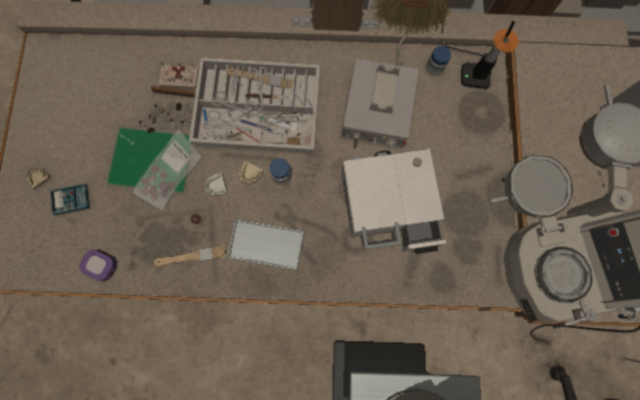

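View pics/wrist0.png

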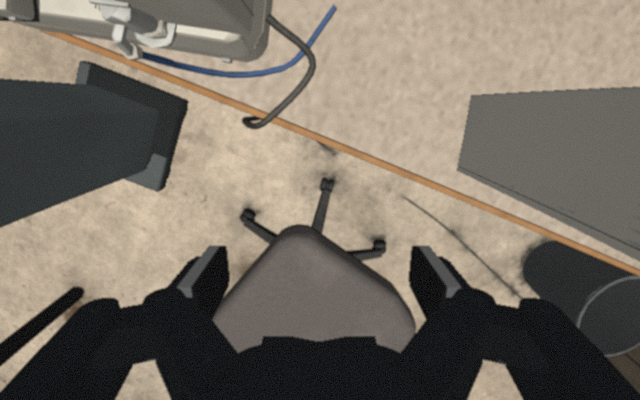

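The scene view has the box with its drawer open at about (340,310), the flap bar at (315,258), and the tray at (254,187). I'll zoom in for accurate corner pixels.

Run:
```python
import cv2
t=cv2.imread("pics/top0.png"); s=cv2.imread("pics/scene0.png")
cv2.imwrite("pics/t0a.png",cv2.resize(t[140:260,330:450],None,fx=5,fy=5,interpolation=cv2.INTER_CUBIC))
cv2.imwrite("pics/s0a.png",cv2.resize(s[180:360,280:460],None,fx=3.33333,fy=3.33333,interpolation=cv2.INTER_CUBIC))
cv2.imwrite("pics/t0b.png",cv2.resize(t[210:280,220:310],None,fx=8,fy=8,interpolation=cv2.INTER_CUBIC))
```

```text
(no output)
```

View pics/t0a.png

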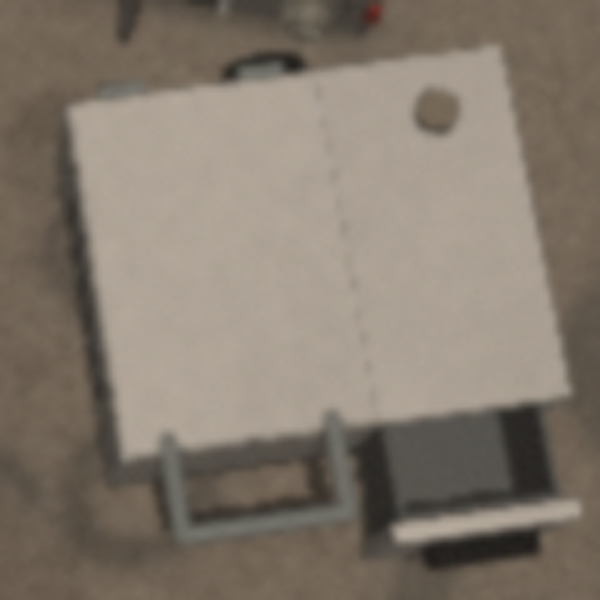

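View pics/s0a.png

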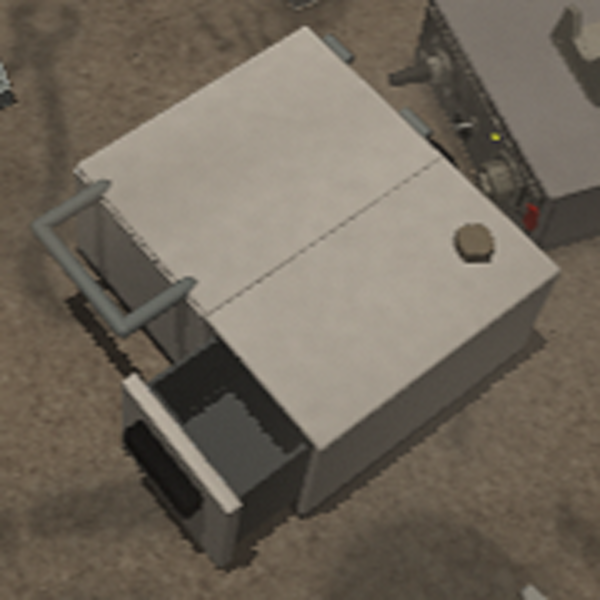

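View pics/t0b.png

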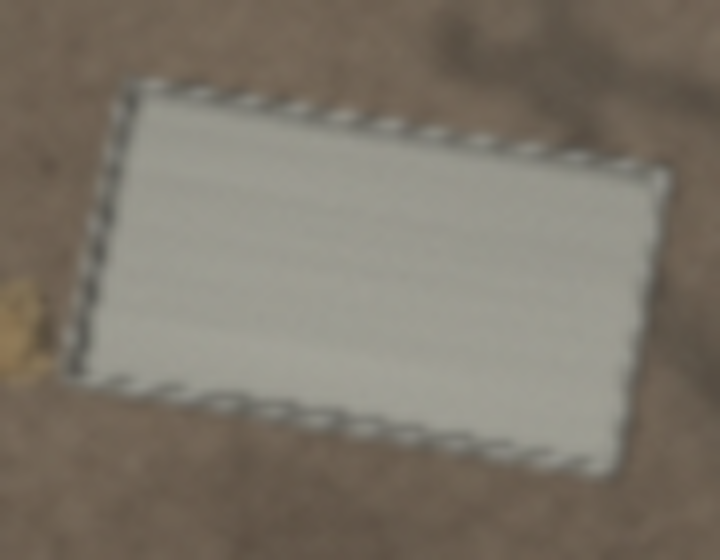

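```bash
cat > h.py <<'E'
import numpy as np, cv2
from scipy.optimize import least_squares
from scipy.spatial.transform import Rotation as Rot
def proj(c,P):
    P=np.atleast_2d(P)@c["R"].T+c["t"]; u=P[:,:2]/P[:,2:]
    u=u*(1+c["k1"]*(u**2).sum(1,keepdims=True)); return u@np.diag([c["K"][0,0],c["K"][1,1]])+c["K"][:2,2]
def ray(c,px,z):
    # intersect pixel ray with plane z
    u=(np.array(px,float)-c["K"][:2,2])/c["K"][0,0]; v=u.copy()
    for _ in range(20): v=u/(1+c["k1"]*(v@v))
    d=c["R"].T@np.array([*v,1]); o=-c["R"].T@c["t"]; return o+d*(z-o[2])/d[2]
def T(p,P):
    P=np.atleast_2d(P); c,s=np.cos(p[2]),np.sin(p[2])
    return np.c_[p[0]+c*P[:,0]-s*P[:,1],p[1]+s*P[:,0]+c*P[:,1],P[:,2]]
E
python3 - <<'E'
from h import *
from bench import viewer
ct,cs=viewer.calibration("top"),viewer.calibration("scene")
cr=lambda pts,k,o:(np.array(pts)+.5)/k-.5+np.array(o)
bt=cr([(70,105),(500,45),(570,395),(122,460)],5,(330,140))
bs=cr([(308,28),(558,270),(318,445),(78,168)],10/3,(280,180))
M=np.array([[.09,.11,.1015],[.09,-.11,.1],[-.09,-.11,.1],[-.09,.11,.1015]]);M[3,0]=-.088
f=lambda p:np.r_[(proj(ct,T(p,M))-bt).ravel(),(proj(cs,T(p,M))-bs).ravel()]
r=least_squares(f,[.6,-.1,0]);print("box",r.x,r.fun.round(1))
for c,b in ((ct,bt),(cs,bs)):
    g=least_squares(lambda p:(proj(c,T(p,M))-b).ravel(),[.6,-.1,0]);print(g.x)
p=r.x
# bar ends
for z,c,pts in ((.104,ct,cr([(182,535),(350,510)],5,(330,140))),(.104,cs,cr([(38,228),(125,330)],10/3,(280,180)))):
    for q in pts:
        X=ray(c,q,.099)[:2]-p[:2]; cc,ss=np.cos(p[2]),np.sin(p[2]); print("bar local",cc*X[0]+ss*X[1],-ss*X[0]+cc*X[1])
# drawer panel top corners z=.092
for c,pts in ((ct,cr([(395,540),(580,513)],5,(330,140))),(cs,cr([(128,385),(238,510)],10/3,(280,180)))):
    for q in pts:
        X=ray(c,q,.092)[:2]-p[:2]; print("drawer front top local",cc*X[0]+ss*X[1],-ss*X[0]+cc*X[1])
tt=cr([(132,85),(668,170),(612,472),(68,375)],8,(220,210))
N=np.array([[.05,.09,.018],[.05,-.09,.018],[-.05,-.09,.018],[-.05,.09,.018]])
r=least_squares(lambda p:(proj(ct,T(p,N))-tt).ravel(),[.5,.2,0]);print("tray",r.x,r.fun.round(1))
print("tray in scene",proj(cs,T(r.x,N)).round(1))
E
```

```text
box [0.59109685 0.07163788 0.17454022] [-1.2 -0.3 -0.1  0.2  0.3  0.6 -0.3 -0.7 -0.8 -1.4  1.4  0.2  0.6  2.4
 -1.  -1.4]
[0.59104595 0.07089802 0.17779149]
[0.59125113 0.07216466 0.17228336]
bar local -0.12888033435946322 0.08675585730830544
bar local -0.1283722356719709 0.005418294847498124
bar local -0.12958747686104094 0.0877660177589304
bar local -0.12828285303339218 0.006579730614028886
drawer front top local -0.14490780613365656 -0.014802722504319119
drawer front top local -0.14470103677181426 -0.10545064114535188
drawer front top local -0.14431680969300284 -0.01773058820702414
drawer front top local -0.14058000665439974 -0.10615003842709912
tray [ 0.45757911  0.38279477 -0.13505483] [-0.7 -1.2  0.7 -0.2  0.8  0.6 -0.8  0.7]
tray in scene [[263.  152. ]
 [283.4 207.2]
 [239.9 218.9]
 [223.2 161.5]]
```

```bash
cat >> h.py <<'E'
BOX=np.array([.5911,.0716,.1745]); TRAY=np.array([.4576,.3828,-.135])
def W(l,fr=BOX): return T(fr,[l])[0]
def RB(yaw): # tool x = left(y of frame), y = frame x, z down
    c,s=np.cos(yaw),np.sin(yaw); return np.array([[-s,c,0],[c,s,0],[0,0,-1.]])
def plan(pos,R,n,o=None,polar=False):
    from bench import monitor
    o=o or monitor.get_obs(); p=np.array(o["tcp_pos"]); A=Rot.from_rotvec(o["orientation"]); B=Rot.from_matrix(R)
    rv=(A.inv()*B).as_rotvec(); print("from",p.round(4),"to",np.round(pos,4),"rot err deg",np.degrees(rv).round(2),"F",np.round(o["contact_force"],1),"w",round(o["grip_width"],4),"t",round(o["clock"],2))
    cyl=lambda q:np.array([np.hypot(q[0],q[1]),np.arctan2(q[1],q[0]),q[2]])
    pol=lambda c:np.array([c[0]*np.cos(c[1]),c[0]*np.sin(c[1]),c[2]])
    P=[(pol(cyl(p)+(cyl(pos)-cyl(p))*k/n) if polar else p+(np.array(pos)-p)*k/n) for k in range(n+1)]
    for k in range(n):
        Rk=A*Rot.from_rotvec(rv*k/n); print("[%.4f,%.4f,%.4f]"%tuple(Rk.inv().apply(P[k+1]-P[k])),"dr",np.degrees(rv/n).round(2))
E
python3 - <<'E'
from h import *
from bench import monitor
o=monitor.get_obs(); o["tcp_pos"]=o["tcp_pos"]+[0,0,.12]
plan(np.r_[W([-.19,-.06,0])[:2],.35],RB(.1745),12,o,True)
E
```

```text
from [ 0.2532 -0.6252  0.3505] to [ 0.4144 -0.0205  0.35  ] rot err deg [-8.000e-02 -5.000e-02 -7.795e+01] F [ 0.5 -0.   0.7] w 0.0854 t 0.15
[0.0618,-0.0246,0.0001] dr [-0.01 -0.   -6.5 ]
[0.0602,-0.0233,0.0001] dr [-0.01 -0.   -6.5 ]
[0.0585,-0.0222,0.0001] dr [-0.01 -0.   -6.5 ]
[0.0569,-0.0211,0.0001] dr [-0.01 -0.   -6.5 ]
[0.0552,-0.0201,0.0001] dr [-0.01 -0.   -6.5 ]
[0.0535,-0.0192,0.0001] dr [-0.01 -0.   -6.5 ]
[0.0518,-0.0183,0.0001] dr [-0.01 -0.   -6.5 ]
[0.0501,-0.0175,0.0001] dr [-0.01 -0.   -6.5 ]
[0.0484,-0.0168,0.0001] dr [-0.01 -0.   -6.5 ]
[0.0467,-0.0161,0.0001] dr [-0.01 -0.   -6.5 ]
[0.0449,-0.0155,0.0001] dr [-0.01 -0.   -6.5 ]
[0.0432,-0.0150,0.0000] dr [-0.01 -0.   -6.5 ]
```

{"method": "drive_tool", "body": {"commands": [{"linear": [0,0,-0.06],"dr": [0,0,0],"jaw": 1},{"linear": [0,0,-0.06],"dr": [0,0,0],"jaw": 1}], "force": 30}}

```text
clock: 0.4
tcp_pos: [0.2521, -0.6226, 0.3462]
orientation: [-3.069, -0.598, 0.006]
contact_force: [0.1, -0.1, 0.3]
grip_width: 0.0518
```

{"method": "drive_tool", "body": {"commands": [{"linear": [0.055,-0.024,0],"dr": [0,0,-6.5],"jaw": 1},{"linear": [0.055,-0.023,0],"dr": [0,0,-6.5],"jaw": 1},{"linear": [0.055,-0.022,0],"dr": [0,0,-6.5],"jaw": 1},{"linear": [0.055,-0.021,0],"dr": [0,0,-6.5],"jaw": 1},{"linear": [0.055,-0.02,0],"dr": [0,0,-6.5],"jaw": 1},{"linear": [0.053,-0.019,0],"dr": [0,0,-6.5],"jaw": 1},{"linear": [0.052,-0.018,0],"dr": [0,0,-6.5],"jaw": 1},{"linear": [0.05,-0.017,0],"dr": [0,0,-6.5],"jaw": 1}]}}

```text
clock: 1.4
tcp_pos: [0.4411, -0.2081, 0.3512]
orientation: [-2.482, -1.915, 0.001]
contact_force: [-0.2, 0.2, 0.0]
grip_width: -0.0002
```

Run:
```python
from h import *
plan(np.r_[W([-.19,-.06,0])[:2],.25],RB(.1745),6)
```

```text
from [ 0.4411 -0.2081  0.3512] to [ 0.4144 -0.0205  0.25  ] rot err deg [ -0.27  -0.23 -24.69] F [-0.2  0.2  0. ] w -0.0002 t 1.4
[0.0291,-0.0121,0.0170] dr [-0.04 -0.04 -4.12]
[0.0299,-0.0100,0.0170] dr [-0.04 -0.04 -4.12]
[0.0305,-0.0079,0.0170] dr [-0.04 -0.04 -4.12]
[0.0310,-0.0057,0.0169] dr [-0.04 -0.04 -4.12]
[0.0314,-0.0035,0.0169] dr [-0.04 -0.04 -4.12]
[0.0315,-0.0012,0.0169] dr [-0.04 -0.04 -4.12]
```

{"method": "drive_tool", "body": {"commands": [{"linear": [0.029,-0.012,0.017],"dr": [0,0,-4.1],"jaw": 1},{"linear": [0.03,-0.01,0.017],"dr": [0,0,-4.1],"jaw": 1},{"linear": [0.03,-0.008,0.017],"dr": [0,0,-4.1],"jaw": 1},{"linear": [0.031,-0.006,0.017],"dr": [0,0,-4.1],"jaw": 1},{"linear": [0.031,-0.004,0.017],"dr": [0,0,-4.1],"jaw": 1},{"linear": [0.032,-0.001,0.017],"dr": [0,0,-4.1],"jaw": 1}]}}

```text
clock: 2.15
tcp_pos: [0.4109, -0.0125, 0.248]
orientation: [-1.996, -2.423, -0.002]
contact_force: [-0.3, 0.0, -0.6]
grip_width: -0.0002
```

Run:
```python
from h import *
plan(np.r_[W([-.19,-.06,0])[:2],.06],RB(.1745),6)
```

```text
from [ 0.4109 -0.0125  0.248 ] to [ 0.4144 -0.0205  0.06  ] rot err deg [-0.05 -0.16  1.03] F [-0.3  0.  -0.6] w -0.0002 t 2.15
[-0.0015,0.0003,0.0313] dr [-0.01 -0.03  0.17]
[-0.0015,0.0003,0.0313] dr [-0.01 -0.03  0.17]
[-0.0015,0.0003,0.0313] dr [-0.01 -0.03  0.17]
[-0.0015,0.0003,0.0313] dr [-0.01 -0.03  0.17]
[-0.0014,0.0003,0.0313] dr [-0.01 -0.03  0.17]
[-0.0014,0.0003,0.0313] dr [-0.01 -0.03  0.17]
```

{"method": "drive_tool", "body": {"commands": [{"linear": [-0.002,0,0.03],"dr": [0,0,0.5],"jaw": 1},{"linear": [-0.002,0,0.03],"dr": [0,0,0.5],"jaw": 1},{"linear": [-0.002,0,0.03],"dr": [0,0,0],"jaw": 1},{"linear": [-0.002,0,0.03],"dr": [0,0,0],"jaw": 1},{"linear": [-0.001,0,0.03],"dr": [0,0,0],"jaw": 1},{"linear": [0,0,0.03],"dr": [0,0,0],"jaw": 1}]}}

```text
clock: 2.9
tcp_pos: [0.4129, -0.0186, 0.0638]
orientation: [2.012, 2.412, 0.005]
contact_force: [-0.6, -1.2, -0.3]
grip_width: 0.0001
```

Run:
```python
from h import *
from bench import viewer
plan(np.r_[W([-.10,-.06,0])[:2],.06],RB(.1745),6)
cv2.imwrite("pics/s1.png",cv2.resize(viewer.grab_frame("scene")[150:370,250:470,::-1],None,fx=2.7,fy=2.7,interpolation=cv2.INTER_CUBIC))
```

```text
from [ 0.4129 -0.0186  0.0638] to [ 0.503  -0.0049  0.06  ] rot err deg [ 0.18 -0.09  0.33] F [-0.6 -1.2 -0.3] w 0.0001 t 2.9
[-0.0004,0.0152,0.0007] dr [ 0.03 -0.01  0.05]
[-0.0004,0.0152,0.0007] dr [ 0.03 -0.01  0.05]
[-0.0004,0.0152,0.0007] dr [ 0.03 -0.01  0.05]
[-0.0004,0.0152,0.0007] dr [ 0.03 -0.01  0.05]
[-0.0004,0.0152,0.0006] dr [ 0.03 -0.01  0.05]
[-0.0004,0.0152,0.0006] dr [ 0.03 -0.01  0.05]
```

View pics/s1.png

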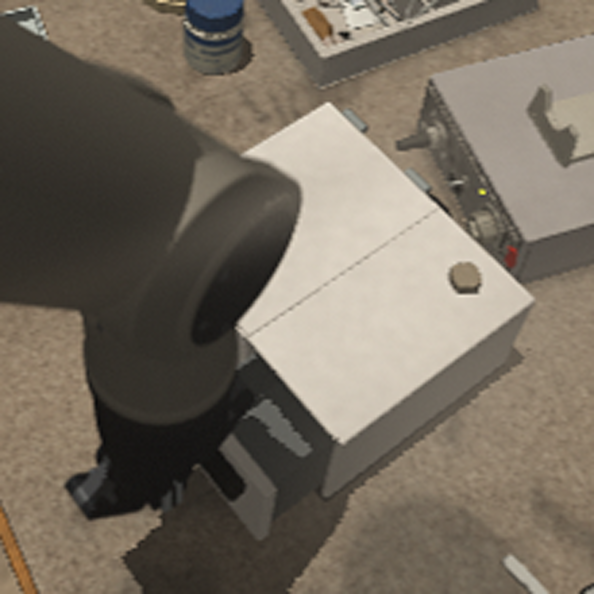

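The fingers are in front of the drawer pull, so I'll push gently.

{"method": "drive_tool", "body": {"commands": [{"linear": [0,0.012,0],"dr": [0,0,0],"jaw": 1},{"linear": [0,0.012,0],"dr": [0,0,0],"jaw": 1},{"linear": [0,0.012,0],"dr": [0,0,0],"jaw": 1},{"linear": [0,0.012,0],"dr": [0,0,0],"jaw": 1}]}}

```text
clock: 3.45
tcp_pos: [0.4604, -0.0097, 0.0625]
orientation: [-2.01, -2.409, 0.001]
contact_force: [-1.3, -0.8, -1.3]
grip_width: -0.0001
```

{"method": "drive_tool", "body": {"commands": [{"linear": [0,0.006,0],"dr": [0,0,0],"jaw": 1},{"linear": [0,0.006,0],"dr": [0,0,0],"jaw": 1}]}}

```text
clock: 3.7
tcp_pos: [0.4738, -0.0074, 0.063]
orientation: [-2.011, -2.41, 0.0]
contact_force: [-2.4, 0.7, -1.1]
grip_width: -0.0002
```

Run:
```python
from h import *
from bench import viewer
plan(np.r_[W([-.10,-.06,0])[:2],.06],RB(.1745),1)
cv2.imwrite("pics/s2.png",cv2.resize(viewer.grab_frame("scene")[150:370,250:470,::-1],None,fx=2.7,fy=2.7,interpolation=cv2.INTER_CUBIC))
```

```text
from [ 0.4738 -0.0074  0.063 ] to [ 0.503  -0.0049  0.06  ] rot err deg [-0.12 -0.13  0.31] F [-2.4  0.7 -1.1] w -0.0002 t 3.7
[-0.0028,0.0292,0.0029] dr [-0.12 -0.13  0.31]
```

View pics/s2.png

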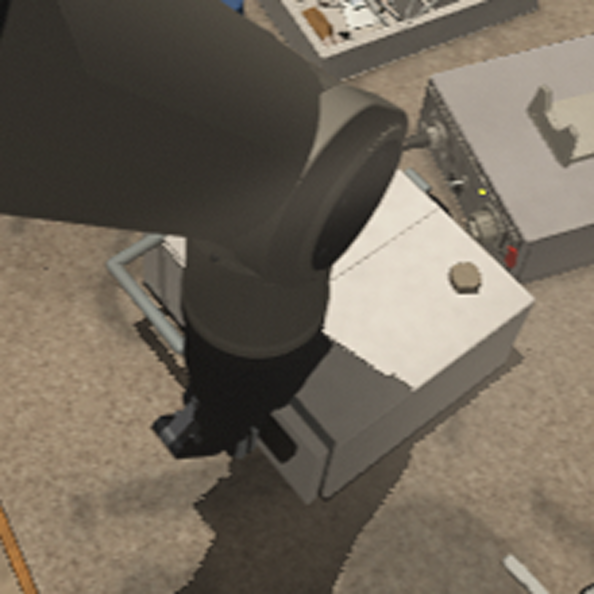

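The drawer is nearly shut, with a thin dark gap left at about (345,440) in the crop. I'll continue in small steps until the force rises.

{"method": "drive_tool", "body": {"commands": [{"linear": [0,0.004,0],"dr": [0,0,0],"jaw": 1},{"linear": [0,0.004,0],"dr": [0,0,0],"jaw": 1},{"linear": [0,0.004,0],"dr": [0,0,0],"jaw": 1}]}}

```text
clock: 4.12
tcp_pos: [0.4777, -0.007, 0.0617]
orientation: [-2.005, -2.401, 0.024]
contact_force: [-11.7, -2.4, 8.7]
grip_width: 0.0001
```

{"method": "drive_tool", "body": {"commands": [{"linear": [0,0.004,0],"dr": [0,0,0],"jaw": 1},{"linear": [0,0.004,0],"dr": [0,0,0],"jaw": 1}]}}

```text
clock: 4.38
tcp_pos: [0.4774, -0.0073, 0.0605]
orientation: [-2.0, -2.394, 0.045]
contact_force: [-11.7, -1.7, 9.5]
grip_width: 0.0002
```

{"method": "drive_tool", "body": {"commands": [{"linear": [0,-0.02,0],"dr": [0,0,0],"jaw": 0.6},{"linear": [0,-0.03,-0.01],"dr": [0,0,0],"jaw": 0.6},{"linear": [0,-0.005,-0.05],"dr": [0,0,0],"jaw": 0.6},{"linear": [0.02,0,-0.06],"dr": [0,0,0],"jaw": 0.6}]}}

```text
clock: 4.88
tcp_pos: [0.4211, 0.0028, 0.1823]
orientation: [-1.998, -2.388, 0.049]
contact_force: [1.5, -0.5, 0.6]
grip_width: 0.0339
```

Run:
```python
from h import *
from bench import viewer
plan(np.r_[W([-.13,.047,0])[:2],.18],RB(.1745),4)
cv2.imwrite("pics/s3.png",cv2.resize(viewer.grab_frame("scene")[180:360,280:460,::-1],None,fx=3.3333,fy=3.3333,interpolation=cv2.INTER_CUBIC))
```

```text
from [0.4211 0.0028 0.1823] to [0.4549 0.0953 0.18  ] rot err deg [-2.39 -0.02  0.16] F [ 1.5 -0.5  0.6] w 0.0339 t 4.88
[0.0213,0.0124,0.0001] dr [-0.6  -0.01  0.04]
[0.0213,0.0124,0.0002] dr [-0.6  -0.01  0.04]
[0.0213,0.0124,0.0003] dr [-0.6  -0.01  0.04]
[0.0213,0.0124,0.0004] dr [-0.6  -0.01  0.04]
```

View pics/s3.png

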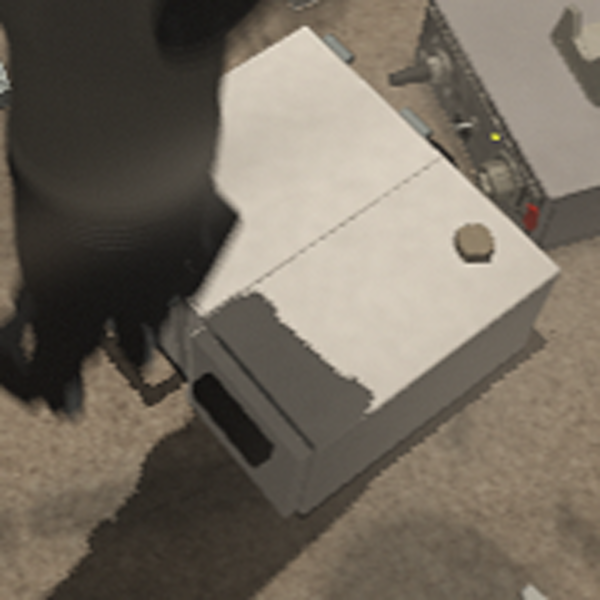

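The drawer is flush with the front. Next I'll move over the bar.

{"method": "drive_tool", "body": {"commands": [{"linear": [0.021,0.012,0],"dr": [-0.6,0,0],"jaw": 0.62},{"linear": [0.021,0.012,0],"dr": [-0.6,0,0],"jaw": 0.62},{"linear": [0.021,0.012,0.01],"dr": [-0.6,0,0],"jaw": 0.62},{"linear": [0.021,0.012,0.015],"dr": [-0.6,0,0],"jaw": 0.62}]}}

```text
clock: 5.42
tcp_pos: [0.4636, 0.101, 0.1695]
orientation: [2.001, 2.394, 0.032]
contact_force: [1.7, 0.5, -1.1]
grip_width: 0.0325
```

Run:
```python
from h import *
from bench import viewer
plan(np.r_[W([-.13,.047,0])[:2],.08],RB(.1745),4)
c=viewer.calibration("wrist")
im=viewer.grab_frame("wrist")[:,:,::-1].copy()
for q in proj(c,T(BOX,[[-.13,.087,.099],[-.13,.047,.099],[-.13,.007,.099],[-.088,-.014,.1],[-.088,.11,.1]])): cv2.circle(im,tuple(int(v) for v in q.round()),3,(0,0,255),1)
cv2.imwrite("pics/w4.png",im)
```

```text
from [0.4636 0.101  0.1695] to [0.4549 0.0953 0.08  ] rot err deg [1.68 0.19 0.24] F [ 1.7  0.5 -1.1] w 0.0325 t 5.42
[-0.0010,-0.0030,0.0223] dr [0.42 0.05 0.06]
[-0.0010,-0.0029,0.0223] dr [0.42 0.05 0.06]
[-0.0010,-0.0027,0.0223] dr [0.42 0.05 0.06]
[-0.0010,-0.0025,0.0223] dr [0.42 0.05 0.06]
```

View pics/w4.png

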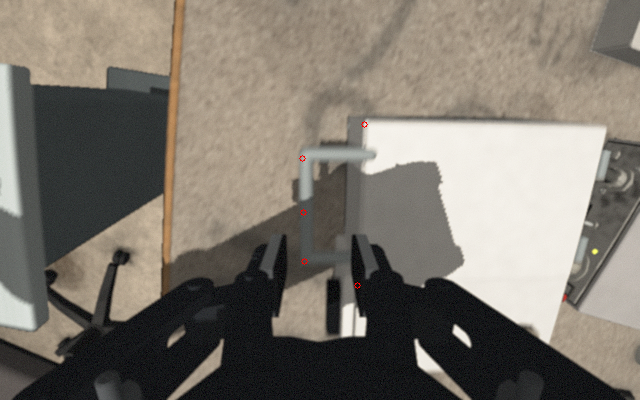

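The predicted bar points land on the bar in the wrist image, at column ~304, rows 158–261. I'll descend.

{"method": "drive_tool", "body": {"commands": [{"linear": [-0.002,-0.008,0.015],"dr": [0.8,0,0],"jaw": 0.62},{"linear": [-0.001,-0.003,0.022],"dr": [0.6,0,0],"jaw": 0.62},{"linear": [-0.001,0,0.024],"dr": [0,0,0],"jaw": 0.62},{"linear": [0,0,0.022],"dr": [0,0,0],"jaw": 0.62}]}}

```text
clock: 5.98
tcp_pos: [0.454, 0.096, 0.0808]
orientation: [2.01, 2.409, 0.003]
contact_force: [-0.5, -0.7, 1.1]
grip_width: 0.0321
```

Run:
```python
from h import *
plan(np.r_[W([-.13,.047,0])[:2],.08],RB(.1745),1)
```

```text
from [0.454  0.096  0.0808] to [0.4549 0.0953 0.08  ] rot err deg [0.24 0.11 0.32] F [-0.5 -0.7  1.1] w 0.0321 t 5.97
[-0.0008,0.0008,0.0008] dr [0.24 0.11 0.32]
```

{"method": "drive_tool", "body": {"commands": [{"linear": [0,0.001,0],"dr": [0,0,0],"jaw": 1},{"linear": [0,0,0],"dr": [0,0,0],"jaw": 1},{"linear": [0,0,0],"dr": [0,0,0],"jaw": 1},{"linear": [0,0,0],"dr": [0,0,0],"jaw": 1}], "force": 25}}

```text
clock: 6.48
tcp_pos: [0.4565, 0.0954, 0.08]
orientation: [2.013, 2.407, 0.007]
contact_force: [0.1, 2.0, -1.6]
grip_width: 0.0091
```

```bash
cat > arc.py <<'E'
from h import *
import sys
from bench import monitor
def arc(th1,n,fix=True):
    o=monitor.get_obs(); p=o["tcp_pos"]; A=Rot.from_rotvec(o["orientation"])
    l=T([0,0,-BOX[2]],[p-[BOX[0],BOX[1],0]])[0]; a,h=.09-l[0],l[2]+.019-.099
    th=np.arctan2(h,a); print("theta",th,"r",np.hypot(a,h),"y",l[1],"F",o["contact_force"].round(1),"w",o["grip_width"],"t",o["clock"],"roterr",np.degrees((A.inv()*Rot.from_matrix(RB(BOX[2]))).as_rotvec()).round(1))
    ts=np.linspace(th,th1,n+1); r=np.linspace(np.hypot(a,h),.22,n+1)
    x=-r*np.cos(ts); z=r*np.sin(ts)
    for k in range(n): print("y %.4f z %.4f"%(x[k+1]-x[k],-(z[k+1]-z[k])))
arc(float(sys.argv[1]),int(sys.argv[2]))
E
python3 arc.py 0.5 8
```

```text
theta -2.2841905823967375e-05 r 0.21846121520345282 y 0.046819606492863125 F [ 0.1  2.  -1.6] w 0.009068706759818725 t 6.475 roterr [0.3 0.  0.2]
y 0.0002 z -0.0137
y 0.0011 z -0.0136
y 0.0019 z -0.0135
y 0.0028 z -0.0134
y 0.0036 z -0.0132
y 0.0044 z -0.0130
y 0.0052 z -0.0127
y 0.0060 z -0.0123
```

Bar gripped (9 mm opening). Lifting along the arc.

{"method": "drive_tool", "body": {"commands": [{"linear": [0,0.0005,-0.014],"dr": [0,0,0],"jaw": 1},{"linear": [0,0.001,-0.014],"dr": [0,0,0],"jaw": 1},{"linear": [0,0.002,-0.0135],"dr": [0,0,0],"jaw": 1},{"linear": [0,0.003,-0.0135],"dr": [0,0,0],"jaw": 1}]}}

```text
clock: 6.98
tcp_pos: [0.4647, 0.0968, 0.1398]
orientation: [2.012, 2.405, 0.013]
contact_force: [5.5, 1.9, -4.0]
grip_width: 0.0089
```

```bash
python3 arc.py 0.75 8
```

```text
theta 0.2771097755413329 r 0.21843646369224293 y 0.046806656639955854 F [ 5.5  1.9 -4. ] w 0.008910290973542135 t 6.975 roterr [ 0.6 -0.   0.2]
y 0.0037 z -0.0124
y 0.0044 z -0.0121
y 0.0052 z -0.0119
y 0.0059 z -0.0116
y 0.0065 z -0.0112
y 0.0072 z -0.0108
y 0.0078 z -0.0104
y 0.0084 z -0.0099
```

{"method": "drive_tool", "body": {"commands": [{"linear": [0,0.004,-0.0124],"dr": [0,0,0],"jaw": 1},{"linear": [0,0.005,-0.012],"dr": [0,0,0],"jaw": 1},{"linear": [0,0.0055,-0.012],"dr": [0,0,0],"jaw": 1},{"linear": [0,0.006,-0.0116],"dr": [0,0,0],"jaw": 1},{"linear": [0,0.007,-0.011],"dr": [0,0,0],"jaw": 1},{"linear": [0,0.0075,-0.011],"dr": [0,0,0],"jaw": 1},{"linear": [0,0.008,-0.0105],"dr": [0,0,0],"jaw": 1},{"linear": [0,0.0085,-0.01],"dr": [0,0,0],"jaw": 1}]}}

```text
clock: 7.98
tcp_pos: [0.5182, 0.1062, 0.236]
orientation: [2.012, 2.405, 0.015]
contact_force: [6.9, 3.7, -10.4]
grip_width: 0.0094
```

```bash
python3 arc.py 1.25 8
```

```text
theta 0.7862434352252581 r 0.2204417198906989 y 0.04670546176661615 F [  6.9   3.7 -10.4] w 0.009355751706537987 t 7.975 roterr [ 0.7 -0.1  0.2]
y 0.0093 z -0.0087
y 0.0098 z -0.0082
y 0.0103 z -0.0076
y 0.0107 z -0.0070
y 0.0111 z -0.0063
y 0.0114 z -0.0057
y 0.0117 z -0.0050
y 0.0120 z -0.0043
```

{"method": "drive_tool", "body": {"commands": [{"linear": [0,0.0095,-0.0085],"dr": [0,0,0],"jaw": 1},{"linear": [0,0.01,-0.008],"dr": [0,0,0],"jaw": 1},{"linear": [0,0.0105,-0.0074],"dr": [0,0,0],"jaw": 1},{"linear": [0,0.011,-0.0068],"dr": [0,0,0],"jaw": 1},{"linear": [0,0.0112,-0.006],"dr": [0,0,0],"jaw": 1},{"linear": [0,0.0115,-0.0055],"dr": [0,0,0],"jaw": 1},{"linear": [0,0.012,-0.0048],"dr": [0,0,0],"jaw": 1},{"linear": [0,0.012,-0.004],"dr": [0,0,0],"jaw": 1}]}}

```text
clock: 8.98
tcp_pos: [0.6063, 0.1215, 0.2916]
orientation: [2.014, 2.408, 0.003]
contact_force: [-1.6, 0.2, 0.9]
grip_width: 0.0091
```

```bash
python3 arc.py 1.66 7
```

```text
theta 1.2668809976262492 r 0.2217649048813791 y 0.04655253149150562 F [-1.6  0.2  0.9] w 0.009058574682714607 t 8.975 roterr [0.2 0.  0.2]
y 0.0120 z -0.0031
y 0.0122 z -0.0025
y 0.0123 z -0.0018
y 0.0124 z -0.0011
y 0.0124 z -0.0004
y 0.0124 z 0.0003
y 0.0123 z 0.0010
```

{"method": "drive_tool", "body": {"commands": [{"linear": [0,0.012,-0.0031],"dr": [0,0,0],"jaw": 1},{"linear": [0,0.012,-0.0025],"dr": [0,0,0],"jaw": 1},{"linear": [0,0.012,-0.0018],"dr": [0,0,0],"jaw": 1},{"linear": [0,0.0124,-0.001],"dr": [0,0,0],"jaw": 1},{"linear": [0,0.0124,-0.0004],"dr": [0,0,0],"jaw": 1},{"linear": [0,0.0124,0.0003],"dr": [0,0,0],"jaw": 1},{"linear": [0,0.012,0.001],"dr": [0,0,0],"jaw": 1}]}}

```text
clock: 9.85
tcp_pos: [0.6971, 0.1375, 0.2995]
orientation: [2.014, 2.407, 0.005]
contact_force: [-1.0, -0.4, 1.5]
grip_width: 0.009
```

```bash
python3 arc.py 1.66 2
```

```text
theta 1.6881233558327595 r 0.22099174300497945 y 0.046470721832861966 F [-1.  -0.4  1.5] w 0.009047239197097781 t 9.85 roterr [0.2 0.  0.1]
y -0.0031 z 0.0002
y -0.0031 z 0.0002
```

The flap is at about 1.69 rad. Releasing, going up and back, then looking.

{"method": "drive_tool", "body": {"commands": [{"linear": [0,0,0],"dr": [0,0,0],"jaw": 0.5},{"linear": [0,0,0],"dr": [0,0,0],"jaw": 0.5},{"linear": [0,0,-0.02],"dr": [0,0,0],"jaw": 0.5},{"linear": [0,0,-0.04],"dr": [0,0,0],"jaw": 0.5},{"linear": [0,-0.04,-0.02],"dr": [0,0,0],"jaw": 0.5},{"linear": [0,-0.06,0],"dr": [0,0,0],"jaw": 0.5},{"linear": [-0.02,-0.06,0],"dr": [0,0,0],"jaw": 0.5},{"linear": [-0.02,-0.04,0.03],"dr": [0,0,0],"jaw": 0.5}]}}

```text
clock: 10.85
tcp_pos: [0.5063, 0.0653, 0.3583]
orientation: [2.005, 2.404, 0.022]
contact_force: [-0.2, -0.1, -0.3]
grip_width: 0.0427
```

Run:
```python
from h import *
from bench import viewer
plan(np.r_[W([-.04,.048,0])[:2],.25],RB(.1745),4)
for n in("wrist","scene","top"):
    c=viewer.calibration(n); im=viewer.grab_frame(n)[:,:,::-1].copy()
    cv2.imwrite(f"pics/{n}5raw.png",im)
    P=[]
    for x in(-.04,.008): P+=[[x,.048+.02,.09],[x,.048-.02,.09]]
    for q in proj(c,T(BOX,P)): cv2.circle(im,tuple(int(v) for v in q.round()),3,(0,0,255),1)
    if n!="wrist":
        im=im[120:300,280:460] if n=="scene" else im[120:260,330:470]; im=cv2.resize(im,(600,600))
    cv2.imwrite(f"pics/{n}5.png",im)
```

```text
from [0.5063 0.0653 0.3583] to [0.5434 0.1119 0.25  ] rot err deg [ 1.02 -0.01  0.35] F [-0.2 -0.1 -0.3] w 0.0427 t 10.85
[0.0098,0.0107,0.0273] dr [ 0.26 -0.    0.09]
[0.0098,0.0108,0.0272] dr [ 0.26 -0.    0.09]
[0.0098,0.0109,0.0272] dr [ 0.26 -0.    0.09]
[0.0099,0.0111,0.0271] dr [ 0.26 -0.    0.09]
```

View pics/wrist5.png

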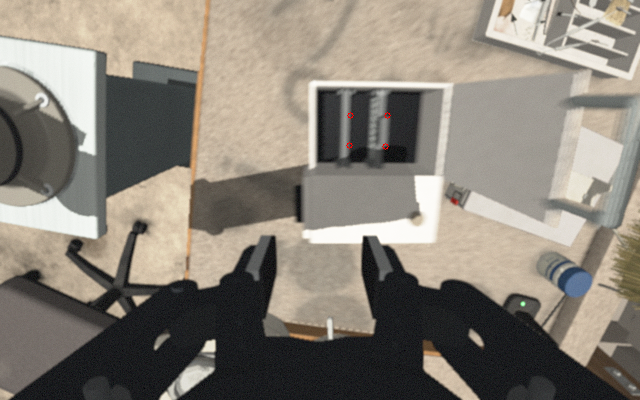

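View pics/scene5.png

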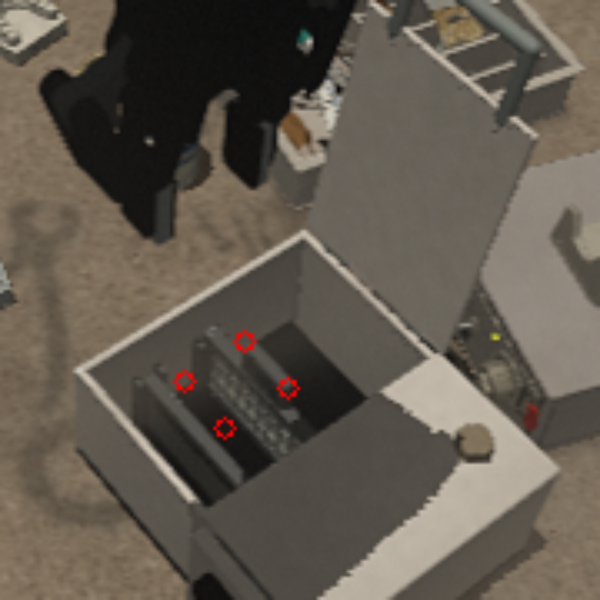

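Run:
```python
import cv2
a=cv2.imread("pics/wrist5raw.png")[70:190,290:460]; cv2.imwrite("pics/w5z.png",cv2.resize(a,None,fx=4.5,fy=4.5,interpolation=cv2.INTER_CUBIC)*1)
b=cv2.imread("pics/scene5raw.png")[210:275,315:400]; cv2.imwrite("pics/s5z.png",cv2.convertScaleAbs(cv2.resize(b,None,fx=8,fy=8,interpolation=cv2.INTER_CUBIC),alpha=1.8))
```

```text
(no output)
```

View pics/w5z.png

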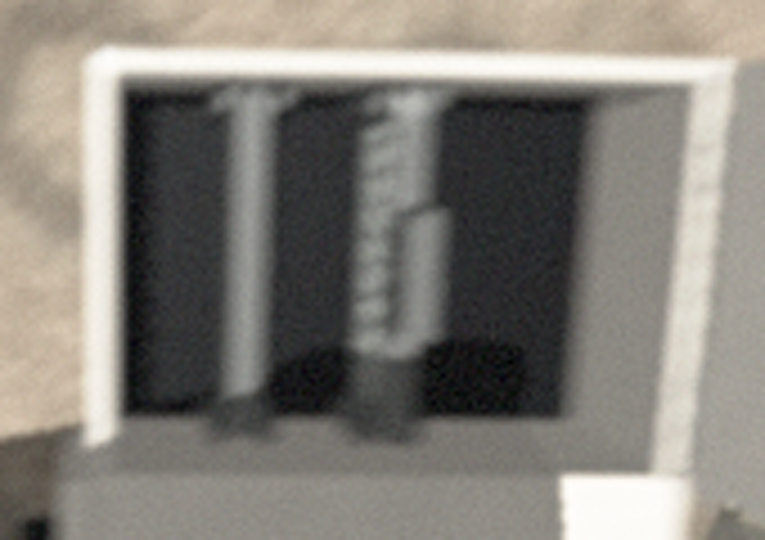

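View pics/s5z.png

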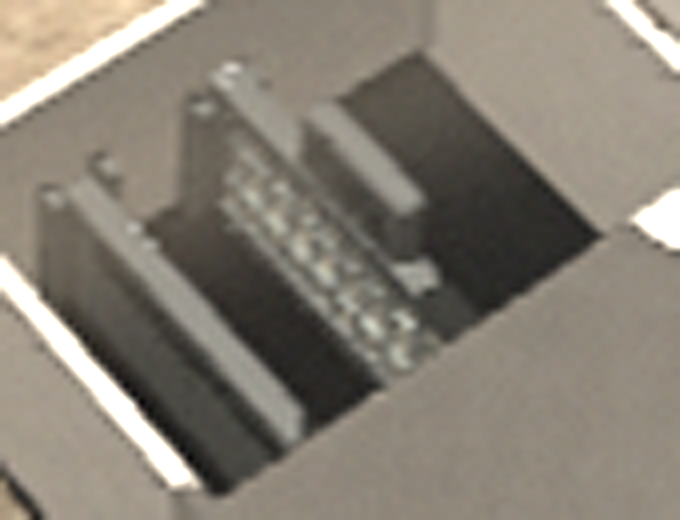

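The filter with the tab is in the back slot (x=+8). Its tab, at wrist rows 117–147, matches the prediction. Moving above it.

Run:
```python
from h import *
plan(np.r_[W([.008,.0475,0])[:2],.15],RB(.1745),6)
```

```text
from [0.5043 0.0631 0.3547] to [0.5907 0.1198 0.15  ] rot err deg [0.49 0.06 0.17] F [0.7 1.  1.7] w 0.0426 t 11.0
[0.0068,0.0156,0.0342] dr [0.08 0.01 0.03]
[0.0068,0.0156,0.0342] dr [0.08 0.01 0.03]
[0.0068,0.0156,0.0342] dr [0.08 0.01 0.03]
[0.0068,0.0157,0.0342] dr [0.08 0.01 0.03]
[0.0068,0.0157,0.0342] dr [0.08 0.01 0.03]
[0.0068,0.0158,0.0341] dr [0.08 0.01 0.03]
```

{"method": "drive_tool", "body": {"commands": [{"linear": [0.007,0.016,0.03],"dr": [0,0,0],"jaw": 0.5},{"linear": [0.007,0.016,0.034],"dr": [0,0,0],"jaw": 0.5},{"linear": [0.007,0.016,0.034],"dr": [0,0,0],"jaw": 0.5},{"linear": [0.007,0.016,0.034],"dr": [0,0,0],"jaw": 0.5},{"linear": [0.007,0.014,0.034],"dr": [0,0,0],"jaw": 0.5},{"linear": [0.005,0.01,0.03],"dr": [0,0,0],"jaw": 0.5}]}}

```text
clock: 11.75
tcp_pos: [0.6037, 0.1265, 0.1698]
orientation: [2.002, 2.39, 0.045]
contact_force: [0.2, -0.3, 0.2]
grip_width: 0.0428
```

Run:
```python
from h import *
from bench import viewer
plan(np.r_[W([.008,.0475,0])[:2],.063],RB(.1745),4)
c=viewer.calibration("wrist"); im=viewer.grab_frame("wrist")[:,:,::-1].copy()
cv2.imwrite("pics/w6raw.png",im)
for q in proj(c,T(BOX,[[x,y,.09] for x in(.003,.013) for y in (.068,.028)])): cv2.circle(im,tuple(int(v) for v in q.round()),2,(0,0,255),1)
cv2.imwrite("pics/w6.png",im)
```

```text
from [0.6037 0.1265 0.1698] to [0.5907 0.1198 0.063 ] rot err deg [ 2.11 -0.05  0.1 ] F [ 0.2 -0.3  0.2] w 0.0428 t 11.75
[-0.0011,-0.0045,0.0265] dr [ 0.53 -0.01  0.03]
[-0.0011,-0.0042,0.0266] dr [ 0.53 -0.01  0.03]
[-0.0011,-0.0040,0.0266] dr [ 0.53 -0.01  0.03]
[-0.0011,-0.0037,0.0267] dr [ 0.53 -0.01  0.03]
```

View pics/w6.png

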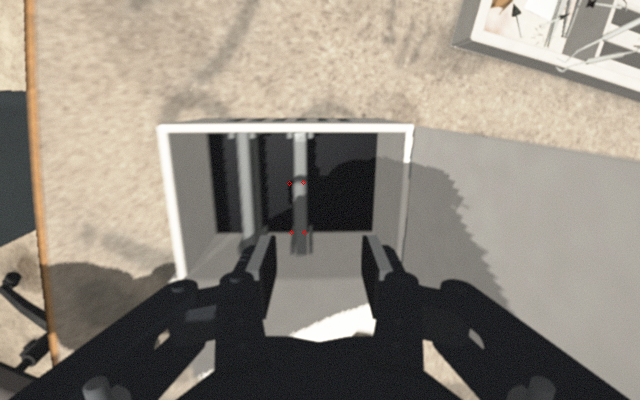

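Run:
```python
import cv2
a=cv2.imread("pics/w6raw.png")[120:265,225:385]; cv2.imwrite("pics/w6z.png",cv2.convertScaleAbs(cv2.resize(a,None,fx=5,fy=4,interpolation=cv2.INTER_CUBIC),alpha=1.6))
```

```text
(no output)
```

View pics/w6z.png

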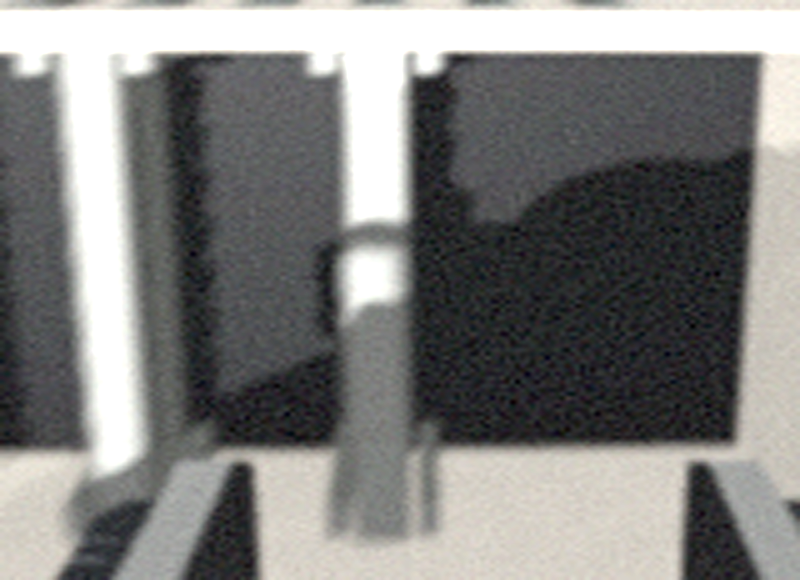

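{"method": "drive_tool", "body": {"commands": [{"linear": [-0.002,-0.008,0.01],"dr": [1,0,0],"jaw": 0.5},{"linear": [-0.002,-0.004,0.02],"dr": [1,0,0],"jaw": 0.5}]}}

```text
clock: 12.05
tcp_pos: [0.5947, 0.1229, 0.1376]
orientation: [-2.015, -2.409, -0.005]
contact_force: [-0.5, -0.4, -1.4]
grip_width: 0.0429
```

Run:
```python
from h import *
plan(np.r_[W([.010,.0475,0])[:2],.063],RB(.1745),4)
```

```text
from [0.5947 0.1229 0.1376] to [0.5927 0.1201 0.063 ] rot err deg [ 0.08 -0.17  0.19] F [-0.5 -0.4 -1.4] w 0.0429 t 12.05
[-0.0006,-0.0006,0.0186] dr [ 0.02 -0.04  0.05]
[-0.0006,-0.0006,0.0186] dr [ 0.02 -0.04  0.05]
[-0.0006,-0.0006,0.0186] dr [ 0.02 -0.04  0.05]
[-0.0006,-0.0006,0.0186] dr [ 0.02 -0.04  0.05]
```

{"method": "drive_tool", "body": {"commands": [{"linear": [-0.001,-0.001,0.02],"dr": [0,0,0],"jaw": 0.5},{"linear": [-0.001,-0.001,0.02],"dr": [0,0,0],"jaw": 0.5},{"linear": [-0.001,0,0.02],"dr": [0,0,0],"jaw": 0.5},{"linear": [0,0,0.014],"dr": [0,0,0],"jaw": 0.5}]}}

```text
clock: 12.55
tcp_pos: [0.5932, 0.1181, 0.0591]
orientation: [-2.017, -2.408, -0.004]
contact_force: [-0.6, 1.0, -1.0]
grip_width: 0.0429
```

Run:
```python
from h import *
from bench import viewer
plan(np.r_[W([.010,.0475,0])[:2],.063],RB(.1745),1)
cv2.imwrite("pics/w7.png",viewer.grab_frame("wrist")[:,:,::-1])
cv2.imwrite("pics/s7.png",cv2.resize(viewer.grab_frame("scene")[120:320,280:480,::-1],(600,600)))
```

```text
from [0.5932 0.1181 0.0591] to [0.5927 0.1201 0.063 ] rot err deg [ 0.09 -0.13  0.09] F [-0.6  1.  -1. ] w 0.0429 t 12.55
[0.0021,-0.0002,-0.0039] dr [ 0.09 -0.13  0.09]
```

View pics/w7.png

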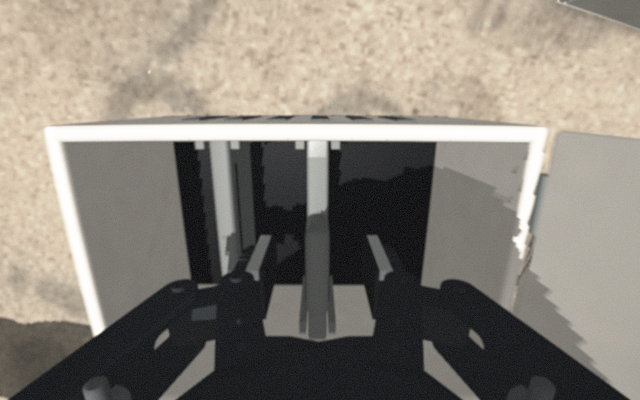

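View pics/s7.png

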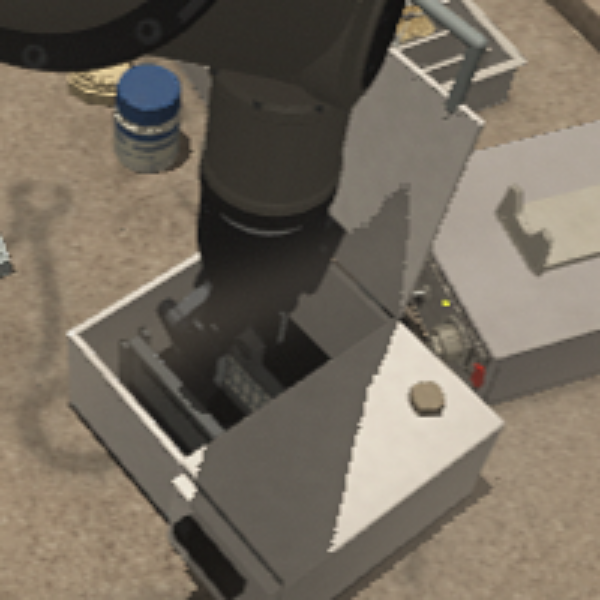

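The plate is centred between the pads (columns 306–328, fingers at 262 and 375). Closing.

{"method": "drive_tool", "body": {"commands": [{"linear": [0.002,0,-0.003],"dr": [0,0,0],"jaw": 1},{"linear": [0,0,0],"dr": [0,0,0],"jaw": 1},{"linear": [0,0,0],"dr": [0,0,0],"jaw": 1},{"linear": [0,0,0],"dr": [0,0,0],"jaw": 1},{"linear": [0,0,0],"dr": [0,0,0],"jaw": 1}], "force": 50}}

```text
clock: 13.28
tcp_pos: [0.5934, 0.121, 0.064]
orientation: [-2.017, -2.409, -0.006]
contact_force: [0.2, -0.7, -0.9]
grip_width: 0.0091
```

{"method": "drive_tool", "body": {"commands": [{"linear": [0,0,-0.01],"dr": [0,0,0],"jaw": 1},{"linear": [0,0,-0.012],"dr": [0,0,0],"jaw": 1},{"linear": [0,0,-0.015],"dr": [0,0,0],"jaw": 1}]}}

```text
clock: 13.65
tcp_pos: [0.5928, 0.1207, 0.1026]
orientation: [-2.016, -2.408, -0.004]
contact_force: [0.5, 0.1, -0.0]
grip_width: 0.0088
```

Run:
```python
from h import *
plan(np.r_[W([.010,.0475,0])[:2],.25],RB(.1745),8)
```

```text
from [0.5928 0.1207 0.1026] to [0.5927 0.1201 0.25  ] rot err deg [ 0.09 -0.14  0.12] F [ 0.5  0.1 -0. ] w 0.0088 t 13.65
[-0.0000,0.0000,-0.0184] dr [ 0.01 -0.02  0.02]
[-0.0000,-0.0000,-0.0184] dr [ 0.01 -0.02  0.02]
[-0.0000,-0.0000,-0.0184] dr [ 0.01 -0.02  0.02]
[-0.0000,-0.0000,-0.0184] dr [ 0.01 -0.02  0.02]
[-0.0000,-0.0000,-0.0184] dr [ 0.01 -0.02  0.02]
[-0.0000,-0.0000,-0.0184] dr [ 0.01 -0.02  0.02]
[-0.0001,-0.0000,-0.0184] dr [ 0.01 -0.02  0.02]
[-0.0001,-0.0000,-0.0184] dr [ 0.01 -0.02  0.02]
```

{"method": "drive_tool", "body": {"commands": [{"linear": [0,0,-0.018],"dr": [0,0,0],"jaw": 1},{"linear": [0,0,-0.018],"dr": [0,0,0],"jaw": 1},{"linear": [0,0,-0.018],"dr": [0,0,0],"jaw": 1},{"linear": [0,0,-0.018],"dr": [0,0,0],"jaw": 1},{"linear": [0,0,-0.018],"dr": [0,0,0],"jaw": 1},{"linear": [0,0,-0.018],"dr": [0,0,0],"jaw": 1},{"linear": [0,0,-0.015],"dr": [0,0,0],"jaw": 1},{"linear": [0,0,-0.01],"dr": [0,0,0],"jaw": 1}]}}

```text
clock: 14.65
tcp_pos: [0.5932, 0.1206, 0.2475]
orientation: [2.016, 2.408, 0.009]
contact_force: [-0.9, -0.1, -1.4]
grip_width: 0.0096
```

Run:
```python
from h import *
from bench import viewer
plan(np.r_[TRAY[:2],.24],RB(-.135),10,None,True)
cv2.imwrite("pics/w8.png",viewer.grab_frame("wrist")[:,:,::-1])
cv2.imwrite("pics/s8.png",cv2.resize(viewer.grab_frame("scene")[120:320,280:480,::-1],(600,600)))
```

```text
from [0.5932 0.1206 0.2475] to [0.4576 0.3828 0.24  ] rot err deg [ 0.29 -0.19 17.86] F [-0.9 -0.1 -1.4] w 0.0096 t 14.65
[0.0299,-0.0023,0.0008] dr [ 0.03 -0.02  1.79]
[0.0296,-0.0047,0.0008] dr [ 0.03 -0.02  1.79]
[0.0291,-0.0071,0.0008] dr [ 0.03 -0.02  1.79]
[0.0284,-0.0094,0.0008] dr [ 0.03 -0.02  1.79]
[0.0275,-0.0117,0.0008] dr [ 0.03 -0.02  1.79]
[0.0264,-0.0138,0.0007] dr [ 0.03 -0.02  1.79]
[0.0252,-0.0159,0.0007] dr [ 0.03 -0.02  1.79]
[0.0238,-0.0178,0.0007] dr [ 0.03 -0.02  1.79]
[0.0222,-0.0197,0.0007] dr [ 0.03 -0.02  1.79]
[0.0205,-0.0214,0.0007] dr [ 0.03 -0.02  1.79]
```

View pics/w8.png

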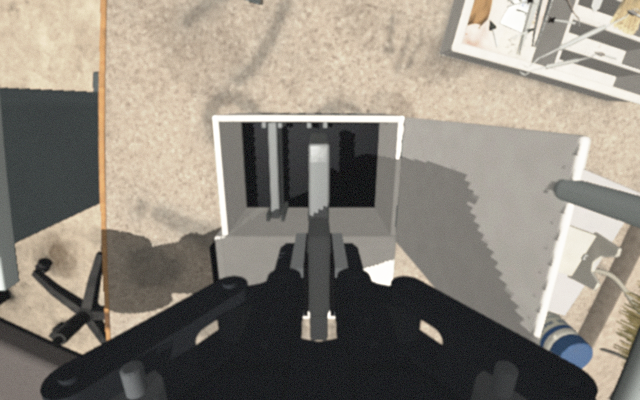

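View pics/s8.png

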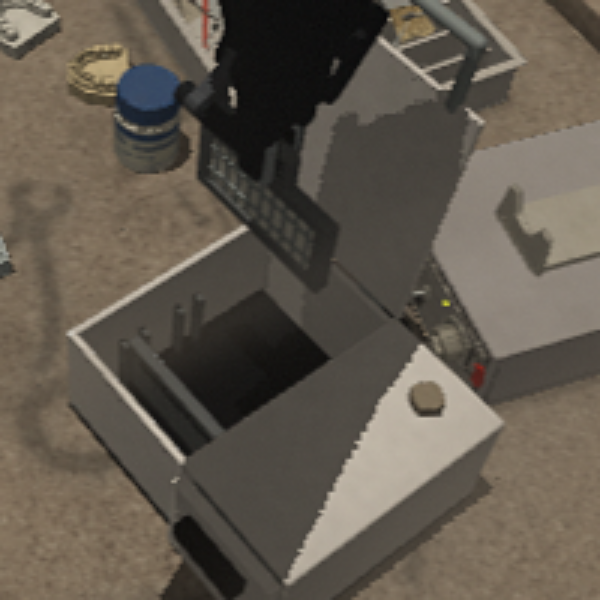

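The filter is out and the plain plate is still in its front slot. Moving over the tray.

{"method": "drive_tool", "body": {"commands": [{"linear": [0.02,-0.003,0],"dr": [0,0,1.5],"jaw": 1},{"linear": [0.03,-0.005,0],"dr": [0,0,1.8],"jaw": 1},{"linear": [0.03,-0.007,0],"dr": [0,0,1.8],"jaw": 1},{"linear": [0.03,-0.01,0],"dr": [0,0,1.8],"jaw": 1},{"linear": [0.028,-0.012,0],"dr": [0,0,1.8],"jaw": 1},{"linear": [0.026,-0.014,0],"dr": [0,0,1.8],"jaw": 1},{"linear": [0.025,-0.016,0],"dr": [0,0,1.8],"jaw": 1},{"linear": [0.024,-0.018,0],"dr": [0,0,1.8],"jaw": 1}]}}

```text
clock: 15.75
tcp_pos: [0.4911, 0.3309, 0.2407]
orientation: [-2.312, -2.125, 0.007]
contact_force: [-0.2, 0.1, -0.7]
grip_width: 0.0087
```

Run:
```python
from h import *
plan(np.r_[TRAY[:2],.16],RB(-.135),6)
```

```text
from [0.4911 0.3309 0.2407] to [0.4576 0.3828 0.16  ] rot err deg [-0.2   0.14  2.9 ] F [-0.2  0.1 -0.7] w 0.0087 t 15.75
[0.0082,-0.0062,0.0135] dr [-0.03  0.02  0.48]
[0.0081,-0.0063,0.0135] dr [-0.03  0.02  0.48]
[0.0081,-0.0064,0.0135] dr [-0.03  0.02  0.48]
[0.0080,-0.0065,0.0135] dr [-0.03  0.02  0.48]
[0.0080,-0.0065,0.0135] dr [-0.03  0.02  0.48]
[0.0079,-0.0066,0.0134] dr [-0.03  0.02  0.48]
```

{"method": "drive_tool", "body": {"commands": [{"linear": [0.009,-0.007,0.014],"dr": [0,0,0.5],"jaw": 1},{"linear": [0.008,-0.006,0.014],"dr": [0,0,0.5],"jaw": 1},{"linear": [0.008,-0.006,0.014],"dr": [0,0,0.5],"jaw": 1},{"linear": [0.008,-0.006,0.014],"dr": [0,0,0.5],"jaw": 1},{"linear": [0.007,-0.006,0.012],"dr": [0,0,0.5],"jaw": 1},{"linear": [0.005,-0.005,0.008],"dr": [0,0,0.4],"jaw": 1},{"linear": [0,0,0],"dr": [0,0,0],"jaw": 1},{"linear": [0,0,0],"dr": [0,0,0],"jaw": 1}]}}

```text
clock: 16.75
tcp_pos: [0.4559, 0.3827, 0.1584]
orientation: [-2.365, -2.065, 0.012]
contact_force: [0.6, -0.2, -1.1]
grip_width: 0.0091
```

Run:
```python
from h import *
from bench import viewer
plan(np.r_[TRAY[:2],.16],RB(-.135),1)
P=[[0,y,z] for y in(-.055,.055) for z in (.102,.16)]
for n,(r,c0) in dict(scene=(100,190),top=(140,220)).items():
    c=viewer.calibration(n); im=viewer.grab_frame(n)[:,:,::-1].copy()
    for q in proj(c,T(TRAY,P)): cv2.circle(im,tuple(int(v) for v in q.round()),2,(0,0,255),1)
    cv2.imwrite(f"pics/{n}9.png",im[r:r+200,c0:c0+260] if 0 else cv2.resize(im[r:r+200,c0:c0+260],None,fx=3,fy=3)[:600])
cv2.imwrite("pics/w9.png",viewer.grab_frame("wrist")[:,:,::-1])
```

```text
from [0.4559 0.3827 0.1584] to [0.4576 0.3828 0.16  ] rot err deg [-0.37  0.26 -0.01] F [ 0.6 -0.2 -1.1] w 0.0091 t 16.75
[0.0003,0.0017,-0.0016] dr [-0.37  0.26 -0.01]
```

View pics/scene9.png

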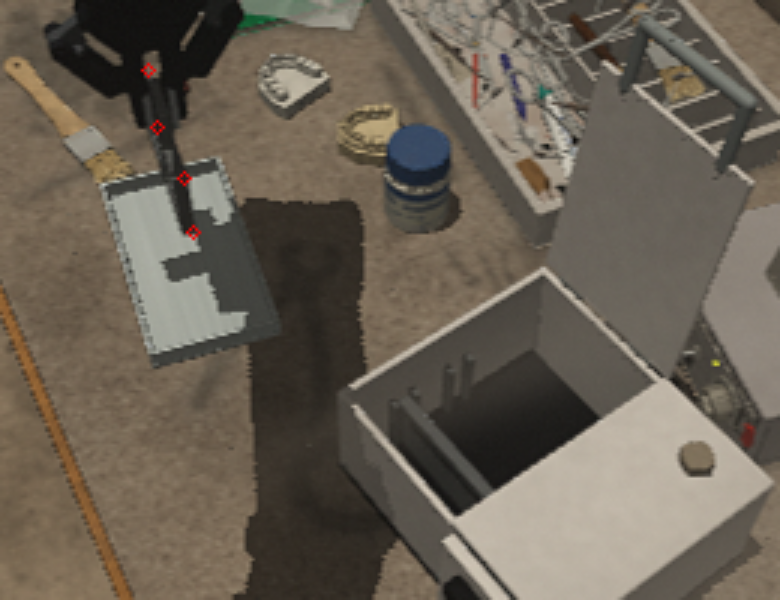

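View pics/top9.png

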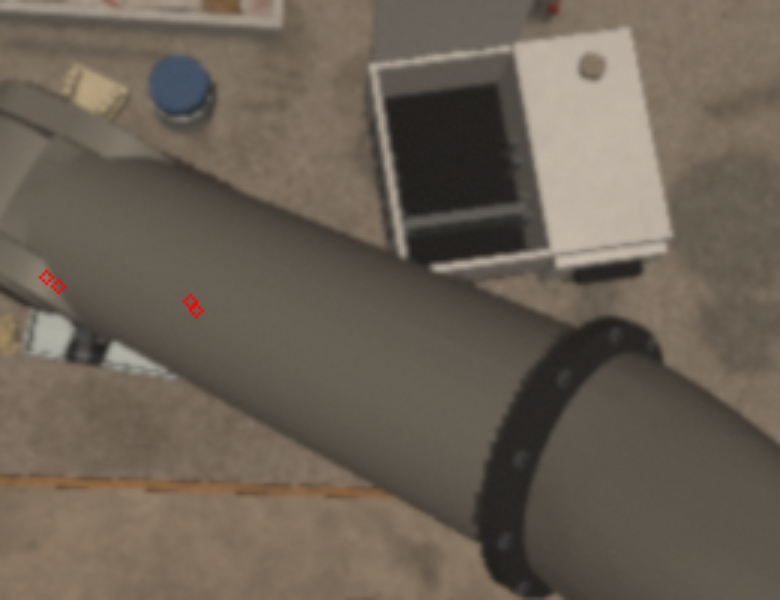

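View pics/w9.png

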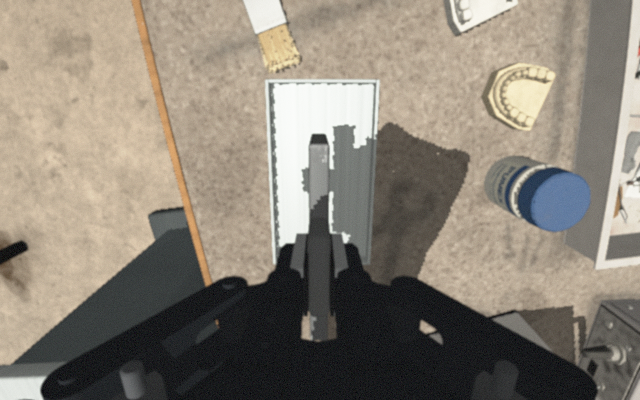

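The plate is upright, on the predicted tray-centre points, and in line with the tray. I want to check that the drawer is really shut.

Run:
```python
from h import *
from bench import viewer
for n,(r,c0,w,h,k) in dict(scene=(250,320,100,100,6),top=(190,390,70,60,9)).items():
    c=viewer.calibration(n); im=viewer.grab_frame(n)[:,:,::-1]
    big=cv2.resize(im[r:r+h,c0:c0+w],None,fx=k,fy=k,interpolation=cv2.INTER_CUBIC)
    # candidates of panel front-top edge at various local x; colors
    for x,col in((-.09,(255,0,0)),(-.098,(0,255,0)),(-.104,(0,0,255))):
        for q in proj(c,T(BOX,[[x,-.014,.092],[x,-.106,.092]])): cv2.circle(big,tuple(int(v) for v in ((q-[c0,r]+.5)*k).round()),3,col,1)
    cv2.imwrite(f"pics/d{n}.png",big)
```

```text
(no output)
```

View pics/dscene.png

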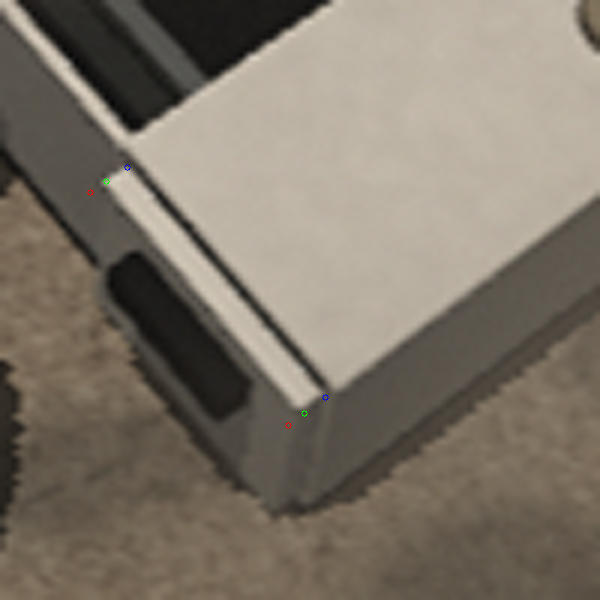

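View pics/dtop.png

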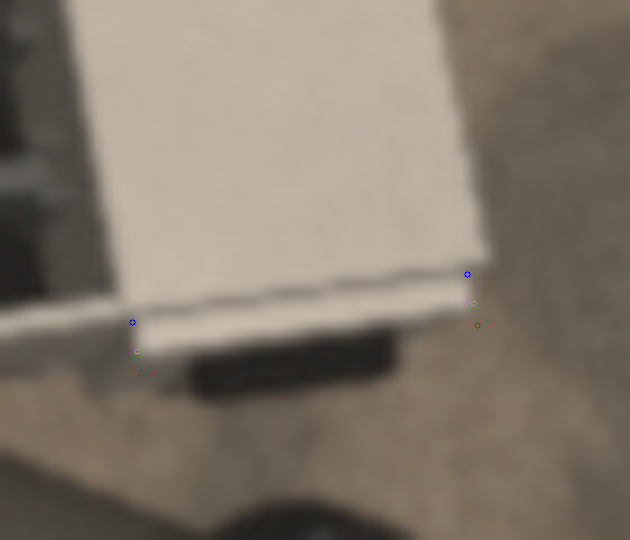

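The panel's front is at x = -98 mm and its back edge is against the box face, so the drawer is shut. Handing in.

Run:
```python
from bench import monitor, job
o=monitor.get_obs(); print(o["clock"],o["tcp_pos"],o["grip_width"],abs(o["qvel"]).max())
print(job.hand_in())
```

```text
17.0 [0.45589177 0.38256766 0.15849291] 0.009400729316312055 0.0031159423145866263
the job is handed in; nothing more can be done
None
```

I finished the job and handed it in at 17.0 s of the 61 s allowed. The filter plate is in the gripper over the catch tray. The hand-in gave no verdict.

- **Drawer:** I pushed it until it hit its stop. In the last pictures its panel sits against the front of the box, so it reads as shut.
- **Flap:** I lifted it by the bar to about 1.69 rad, calculated from the arm's position. It was still standing open in the last scene view.
- **Filter plate:** I gripped it by the tab, drew it straight up out of the back slot and carried it to the tray. By the arm's position it is within about 2 mm of the tray centre and 0.5° of the tray's long side. It is upright, with its lower edge about 10 cm above the tray's underside. The fingers hold it at 9.4 mm opening with 50 N set, and the arm was at rest.
- **Plain plate and bystanders:** The plain plate is still in its front slot. The felt wheel, jar and casts look undisturbed, though I only judged them by eye.

One disagreement: the wrist camera put the tab about 2 mm further back than I expected. I followed the camera, and the grip came out centred. No other check failed.

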